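Pass the tube rack through the gated transfer lane

ROBOT

A 6-joint arm with a two-finger parallel gripper is mounted at the origin on a cart in front of the work surface, level with it; the furniture and walls round the work are solid. World frame = base frame: x ahead of the robot, y to its left, z up, the work surface at z = 0. Lengths are in m, angles in degrees, forces in N, time in s.
With the tool pointing down it reaches from about 0.4 to 0.825 m from the base axis. Payload 7 kg.
Tool frame: the origin (TCP) lies midway between the tips of the shut fingers; the grasp point (between the pads) lies 19 mm behind it (ctrl.grasp_offset is the distance from the TCP to the grasp point, in m); z points along the fingers, x is the direction in which the jaws open and shut, and the axes are right-handed (so a half turn about z gives the same grasp; the last joint's range is limited). The gripper opens to 88 mm and grips with 3 to 60 N. Pads are 19 mm wide; open, the fingers measure 130 mm over their backs; the gripper's body (78 mm by 193 mm) begins 47 mm behind the grasp point.
Start: joints at [82.855, 20.546, 0.682, 0, -70.136, -16.507], TCP at [0.271, 0.618, 0.198] pointing down, gripper open.
Joint ranges: [-176.03, 176.03], [-82.01, 121.73], [-58.28, 71.71], [-173.87, 95.51], [-174.79, -0.11], [-173.66, 173.66]. Speed limits (degrees/s): [136.94, 136.94, 172.46, 180, 180, 180].

INTERFACE

Orientations are given as [roll, pitch, yaw] about the fixed x, y, z axes, in that order (R = Rz(yaw) Ry(pitch) Rx(roll)).
In Python, from plant import sensors, snapshot, order, ctrl gives the robot as it stands.
- The arm moves only by the tool send_rows, never from a script. Its argument "commands" is a list of rows, each a list of 3 entries, a list of its own where there are three numbers: the closure, from 0 (fully open) to 1 (shut), then the shift along the world's x, y, z in units of 0.25 m (1.0 is 0.25 m), then the turn, a rotation vector about the world's x, y, z in units of 360 degrees (1.0 is 360 degrees). In form: [[hand, [x, y, z], [ax, ay, az]], ...]. A call has 1 to 12 rows; each row shifts and turns the pose as measured when the row begins; what a row does not reach is not made up. A row lasts 1/10 s, in which the tool goes at most 50 mm and 8.59 degrees, less where a joint would pass 70% of its speed; a pose out of reach is approached as far as the arm can. A call with a number of a shift or a turn outside -1 to 1 is refused whole. A call with a gripper value outside its range is refused whole. The fingers move at their own pace and stop on an object; the grip force is fixed at half the most. Time passes only in rows, so rows that do not move let the fingers close. It gives the time, the measured TCP pose, the force and the opening at its end, in the units of the state.
- sensors.get_obs(): the state, without advancing time (a new reading comes with each control period).
- snapshot(name): name is "scene" or "top" or "wrist"; returns a dict with "color" (384x512x3 uint8, blue, green, red), "z_map" (384x512 float32, m along the optical axis (not along the pixel's ray), 0 where there is no reading), "mtx" (3x3 intrinsics, pixels), "xyz" and "attitude" of the camera in the world. Camera axes: x right, y down, z forward; pixel columns grow to the right and rows downward; lengths in m; the calibration is good to about 2 mm. A picture is of the moment at which its call begins.
- order.close_job(): hands the job in, once; it reports no verdict.
The state is a dict: "clock": time; "joint_pos": joint angles; "qvel": joint speeds; "tau": joint torques, N m; "tool_pos": TCP position; "orientation": TCP orientation; "force": force on the tool from outside, world axes, zero at the start; "moment": the same for the moment, N m; "opening": finger opening in m.
Only numpy, scipy, OpenCV 4.12 (cv2) and the standard library are available. Lean on these libraries where they do the work, as an engineer would, in place of code of your own. Each camera call takes 0.05 s, during which the arm holds its last target.

TASK

The wire tube rack has to go through the transfer lane. Press the blue pedal beside the lane down with one fingertip to swing the red gate bar up and keep it up, and meanwhile push the rack along the lane with the other fingertip, past the gate, until it rests against the end stop; then let the gate drop shut behind it and move the hand clear. Only push: do not lift or tip the rack, do not let the gate bar bump or come down on it, and leave the box, the beaker and the bottle standing where they are.

Things in the scene. Friction and masses are not known exactly. Their poses are not given: they have to be found in the camera images.
- lane: Fixed transfer lane: green floor 4 mm thick between aluminium walls, 44 mm wide inside, walls 5 mm thick, tops 22 mm above the worktop. Origin on the worktop, on the lane's centre line, right under the gate bar. x = push direction, z up, y towards the pedal. It runs from x = -215 mm (open end, where the rack waits) to the end stop.
- end_stop (a point): Middle of the end stop's face, at lane x = +122 mm, 20 mm up; the stop is 40 mm high. With the rack against it, the rack's origin is at lane x = about +67 mm and its rear end 13 mm past the middle of the gate bar.
- hinge (a point): Point on the gate's hinge axis, level with the gate bar (lane x = 0, y = +34 mm, 36 mm up). The axis is a steel rod parallel to the lane's x, between two dark brackets 42 mm high at lane x = -211 and +46 mm. Bar and pedal are one rocker on this axis.
- gate (a joint): Gate angle in rad: 0 shut, 1.45 fully up; grows as the pedal goes down. From 1.25 the bar stands nearly upright over the wall, clear of the rack and of a finger in mid-lane. A spring shuts it when let go; holding it up takes 2 to 4 N on the pedal 25 to 30 mm out from the hinge axis, fingertips then 17 to 24 mm above the worktop.
- gate_tip (a point): Free end of the red and white gate bar, 33 mm from the hinge axis; the bar is 8 mm wide along the lane, 6 mm thick. Shut, it lies level 36 mm up, its tip 1 mm short of the lane's centre line, and blocks the rack. Fully up, the tip is 69 mm above the worktop. It would fall on a finger left under it: draw back along the lane before letting the pedal up.
- pedal_mid (a point): Point on the blue pedal 45 mm out from the hinge axis, midway along it. The pedal is a 3 mm sheet along the hinge, lane x = -203 to +36 mm, reaching 4 to 60 mm out from the axis, away from the lane. Shut, it rises outward at 45 degrees (edge 42 mm out from the axis, 78 mm up); at 0.79 rad it is level, at 1.3 slopes down 30 degrees. It works pressed anywhere along its length.
- rack: Empty clear wire tube rack, 109 mm long (its own y axis, lying along the lane), 40 mm wide, 55 mm high, about 0.15 kg, loose on the lane's floor, 20 to 60 mm short of the bar. Origin: centre of its underside. Its ends have corner posts of full height and cross rails 18 to 22 mm and 50 to 54 mm above its underside.
- lancet_box: White and green cardboard box, 44x60x46 mm, beside the lane; leave it alone. Origin at the centre of its underside.
- beaker: Small clear beaker, 58 mm across and 62 mm high, beside the lane; leave it alone. Origin at the centre of its underside.
- bottle: Small white bottle with a white cap, 43 mm across and 77 mm high, beside the lane on the pedal side; leave it alone. Origin at the centre of its underside.

How it is judged (in metres and radians):
On the way, in this order (a step that is already met when the one before it is completed fails the run):
1. the gate is swung up while the rack is still before it (value of joint gate above 1 rad and x of rack in the frame of lane below -0.06 m), for 0.1 s.
2. the rack is half-way under the gate, which is held up (value of joint gate above 1 rad and x of rack in the frame of lane above 0 m).
3. the rack is at the end stop with the gate still held up (value of joint gate above 0.9 rad and x of rack in the frame of lane above 0.061 m), for 0.1 s.
At the end, for the whole second after the job is handed in: The rack stands flat in the lane past the gate, within about 6 mm of the end stop and at rest, and the gate is shut behind it (under 0.08 rad) (x of rack in the frame of lane between 0.061 and 0.072 m and z of rack in the frame of lane below 0.008 m and angle between rack's own z axis and vertical below 0.06 rad and angle between the y axis of rack and the x axis of lane, either way round below 0.12 rad and value of joint gate below 0.08 rad and linear speed of rack below 0.01 m/s); the robot touches nothing.
It fails at once if the gate bar bumps or comes down on the rack (over 1 N) (contact force between gate and rack above 1 N).
It fails at once if the rack is lifted more than 15 mm (z of rack in the frame of lane above 0.019 m).
It fails at once if the rack is tipped (angle between rack's own z axis and vertical above 0.3 rad).
It fails at once if the box, the beaker or the bottle is moved more than 20 mm or tipped over (distance of any of lancet_box, beaker, bottle from where it was at the start of the episode above 0.02 m or angle between any of lancet_box, beaker, bottle's own z axis and vertical above 0.3 rad).
It also fails if it takes over 42 s, if anything falls off the work surface, if the arm or the gripper's body presses on something with over 40 N, if the wrist force passes 120 N, or if a joint passes its speed limit or range.

## Working session

There is one attempt and no reset: what is moved stays moved. The work goes in short steps, Python scripts to look and compute and a tool call to move; the robot and the scene stay as the last step left them, time stands still between calls to the robot, and variables do not carry over. Pictures are saved under pics/ and viewed, and the job is handed in when it is done.

Besides the shell and the picture viewer there is one more tool, called after "Call:" as name(argument=value, ...), one argument or row to a line, values as JSON. send_rows: Moves the arm, as the interface text tells. Its arguments: {"type":"object","properties":{"commands":{"type":"array","items":{"type":"array"}}},"required":["commands"]}

```bash
ls; mkdir -p pics; python3 - <<'E'
from plant import sensors, snapshot, order, ctrl
import cv2
o=sensors.get_obs(); print(o); print(ctrl.grasp_offset)
for n in ("scene","top"):
    s=snapshot(n); cv2.imwrite(f"pics/{n}0.png",s["color"]); print(n,s["mtx"],s["xyz"],s["attitude"])
E
```

```text
pics
{'clock': 0.0, 'joint_pos': array([ 8.28549571e+01,  2.05905491e+01,  6.32896783e-01, -1.91157004e-02,
       -7.01357898e+01, -1.65080231e+01]), 'qvel': array([0.0615589 , 0.04937555, 0.07204279, 0.00824294, 0.02166727,
       0.05688888]), 'tau': array([ 4.37069320e-04, -5.82709622e+01,  2.93066704e+01,  6.99735850e+00,
        7.29675448e-03, -1.51614631e-04]), 'tool_pos': array([0.27061522, 0.61778683, 0.19722923]), 'orientation': array([-1.79990675e+02, -9.46968936e-02, -1.13659584e+02]), 'force': array([0.20013125, 0.38758608, 0.15075348]), 'moment': array([ 0.01307557, -0.04790631,  0.01838827]), 'opening': 0.08790020553947064}
0.0188
scene [[423.47956962   0.         265.75607444]
 [  0.         423.47956962 184.91489218]
 [  0.           0.           1.        ]] [0.18375395 0.49902009 0.68364402] [-136.05775643    1.03388128 -138.44451426]
top [[367.90727759   0.         252.86959031]
 [  0.         367.90727759 191.27049562]
 [  0.           0.           1.        ]] [0.43777721 0.06884906 0.92168515] [-168.80910402    0.33963472  -90.32683027]
```

View pics/scene0.png

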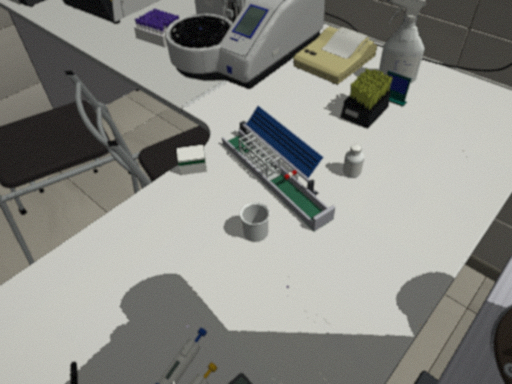

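View pics/top0.png

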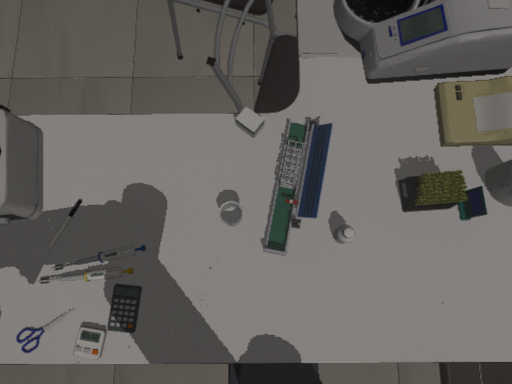

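The scene view shows the rack at about (262,160) in the lane, with the red bar near (288,176) and the pedal at (285,140). In the top view the rack is near (291,160), the bar near (291,201) and the stop near (275,250).

```bash
cat > h.py <<'E'
import numpy as np, cv2
from scipy.spatial.transform import Rotation as R
from plant import sensors, snapshot, order, ctrl
def rot(s): return R.from_euler('xyz',s["attitude"],degrees=True).as_matrix()
def plane(s,uv,z):
    uv=np.atleast_2d(np.array(uv,float)); K=s["mtx"]
    d=np.c_[(uv-K[[0,1],[2,2]])/K[[0,1],[0,1]],np.ones(len(uv))]@rot(s).T
    c=np.array(s["xyz"]); t=(z-c[2])/d[:,2]; return c+d*t[:,None]
def cloud(s):
    h,w=s["z_map"].shape; v,u=np.mgrid[:h,:w]; K=s["mtx"]; Z=s["z_map"]
    P=np.stack([(u-K[0,2])/K[0,0]*Z,(v-K[1,2])/K[1,1]*Z,Z],-1)
    return P@rot(s).T+np.array(s["xyz"])
def proj(s,P):
    p=(np.atleast_2d(P)-np.array(s["xyz"]))@rot(s); K=s["mtx"]; return p[:,:2]/p[:,2:]*K[[0,1],[0,1]]+K[[0,1],[2,2]]
E
python3 - <<'E'
from h import *
import pickle
S={n:snapshot(n) for n in("scene","top")}
pickle.dump(S,open("s0.pkl","wb"))
for n,b in (("scene",(200,90,350,240)),("top",(225,95,365,265))):
    s=S[n];c=s["color"][b[1]:b[3],b[0]:b[2]]
    cv2.imwrite(f"pics/{n}_crop.png",cv2.resize(c,None,fx=800/150 if n=="scene" else 3.5,fy=4 if n=="scene" else 3.5,interpolation=cv2.INTER_CUBIC))
    P=cloud(s); print(n,(s["z_map"]>0).mean())
    hsv=cv2.cvtColor(s["color"],cv2.COLOR_BGR2HSV); H,Sa,V=cv2.split(hsv)
    box=np.zeros(H.shape,bool); box[b[1]:b[3],b[0]:b[2]]=1
    for nm,m in (("green",(H>65)&(H<90)&(Sa>120)),("blue",(H>100)&(H<125)&(Sa>120)),("red",((H<8)|(H>172))&(Sa>120))):
        m&=box
        v,u=np.nonzero(m); q=P[m]; print(nm,m.sum(),u.min(),u.max(),v.min(),v.max(),np.round(np.median(q,0),3),np.round(q.min(0),3),np.round(q.max(0),3), cv2.minAreaRect(np.c_[u,v].astype(np.float32)))
E
```

```text
scene 0.9961700439453125
green 590 200 320 138 216 [ 0.558 -0.002  0.005] [ 0.491 -0.056  0.002] [0.795 0.08  0.039] ((266.14117431640625, 173.10598754882812), (129.27940368652344, 37.03614807128906), 26.358205795288086)
blue 1796 247 349 100 175 [ 0.647 -0.072  0.061] [ 0.184 -0.311  0.01 ] [0.775 0.499 0.684] ((299.7229309082031, 117.65686798095703), (80.99312591552734, 85.5970687866211), 35.13418960571289)
red 40 284 347 103 178 [ 0.588 -0.025  0.039] [ 0.581 -0.3    0.002] [ 0.632 -0.003  0.051] ((317.6283264160156, 141.9248046875), (7.055405139923096, 97.27054595947266), 41.18592834472656)
top 0.9960123697916666Traceback (most recent call last):
  File "<stdin>", line 13, in <module>
    return umr_minimum(a, axis, None, out, keepdims, initial, where)
ValueError: zero-size array to reduction operation minimum which has no identity
```

```bash
python3 - <<'E'
import cv2,pickle
S=pickle.load(open("s0.pkl","rb"))
a=S["scene"]["color"][100:240,170:370]; cv2.imwrite("pics/sc.png",cv2.resize(a,None,fx=4,fy=4,interpolation=cv2.INTER_CUBIC))
E
```

```text
(no output)
```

View pics/top_crop.png

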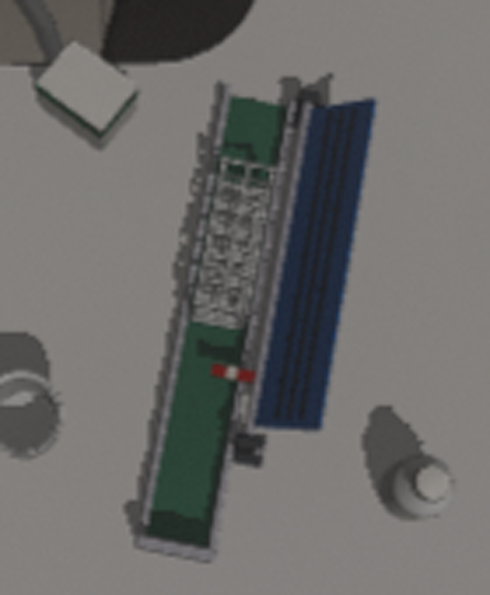

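View pics/sc.png

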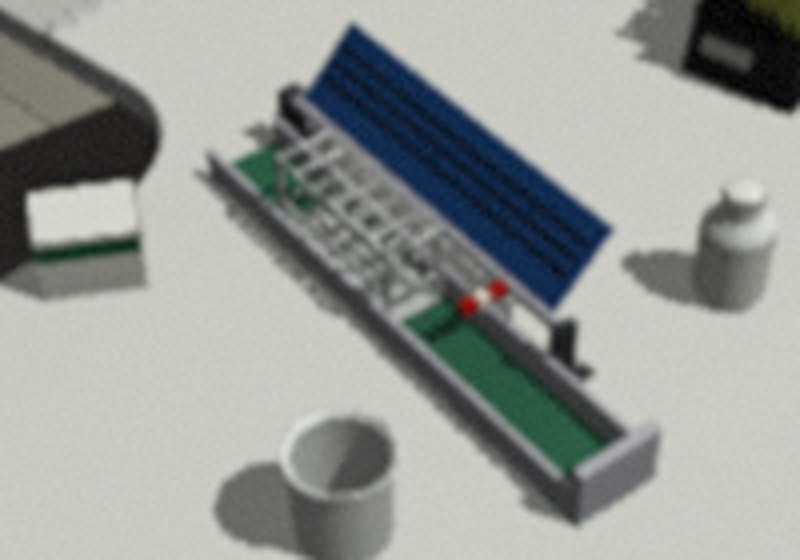

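```bash
python3 - <<'E'
from h import *
import pickle
S=pickle.load(open("s0.pkl","rb"))
def up(u,v): return np.array([u,v],float)/3.5+[225,95]-0.36
t=S["top"]
for nm,uv,z in [("ped outer far",(375,100),.078),("ped outer near",(322,430),.078),("ped in far",(316,105),.039),("ped in near",(255,427),.039),
 ("stop L out",(134,548),.04),("stop R out",(211,560),.04),("stop L in",(140,536),.04),("stop R in",(215,548),.04),("wall L far",(222,84),.022),("gate tip",(211,372),.037),("gate mid right",(254,377),.037),
 ("rack far L",(224,160),.058),("rack far R",(272,166),.058),("rack near L",(190,325),.059),("rack near R",(240,328),.059)]:
    print(nm,np.round(plane(t,up(*uv),z)[0],4))
def us(u,v): return np.array([u,v],float)/4+[170,100]-0.375
for nm,uv,z in [("ped outer far",(352,25),.078),("ped outer near",(611,231),.078),("stop in L",(574,480),.04),("stop R",(655,428),.04),("gate tip",(466,306),.036),("gate r",(502,290),.036)]:
    print("S",nm,np.round(plane(S["scene"],us(*uv),z)[0],4))
for n in S:
    s=S[n]; hsv=cv2.cvtColor(s["color"],cv2.COLOR_BGR2HSV);H,Sa,V=cv2.split(hsv);P=cloud(s)
    D=np.linalg.norm(P[...,:2]-[.64,-.06],axis=2)
    m=(H>100)&(H<130)&(Sa>90)&(D<.18)&(P[...,2]>.035)&(P[...,2]<.09)
    m=cv2.erode(m.astype(np.uint8),np.ones((3,3)))>0
    q=P[m];c=q.mean(0);w,vv,=np.linalg.svd(q-c,full_matrices=False)[1:];print(n,len(q),c,vv)
    g=(H>60)&(H<95)&(Sa>80)&(D<.25)&(P[...,2]<.015); q=P[g];c=q.mean(0);vv=np.linalg.svd(q-c,full_matrices=False)[2];print(" green",len(q),c,vv[0])
E
```

```text
ped outer far [ 0.7715 -0.1193  0.078 ]
ped outer near [ 0.5421 -0.0736  0.078 ]
ped in far [ 0.7835 -0.0851  0.039 ]
ped in near [ 0.5493 -0.0342  0.039 ]
stop L out [0.4675 0.0501 0.04  ]
stop R out [ 0.4592 -0.0017  0.04  ]
stop L in [0.4755 0.046  0.04  ]
stop R in [ 0.4672 -0.0046  0.04  ]
wall L far [ 0.8071 -0.0192  0.022 ]
gate tip [ 0.5883 -0.0049  0.037 ]
gate mid right [ 0.5846 -0.0347  0.037 ]
rack far L [ 0.7357 -0.0157  0.058 ]
rack far R [ 0.731  -0.0492  0.058 ]
rack near L [0.6173 0.0106 0.059 ]
rack near R [ 0.6149 -0.0236  0.059 ]
S ped outer far [ 0.7706 -0.1169  0.078 ]
S ped outer near [ 0.5419 -0.0688  0.078 ]
S stop in L [0.4713 0.0527 0.04  ]
S stop R [ 0.4609 -0.0005  0.04  ]
S gate tip [ 0.5906 -0.0088  0.036 ]
S gate r [ 0.5836 -0.0311  0.036 ]
scene 1558 [ 0.65026317 -0.07193365  0.06098207] [[-0.97953366  0.20127625  0.00129271]
 [-0.14060454 -0.68883535  0.71115133]
 [-0.14402834 -0.69641491 -0.70303777]]
 green 723 [ 0.5797606  -0.00792608  0.0053175 ] [-0.9752437   0.2211299  -0.00113854]
top 425 [ 0.65632505 -0.07731354  0.06350717] [[-0.97852815  0.20609081 -0.00303921]
 [-0.1474689  -0.68973484  0.70888558]
 [ 0.14399855  0.69411269  0.70531695]]
 green 873 [ 0.6025009  -0.00431719  0.00408378] [-9.78502833e-01  2.06233080e-01 -3.50733464e-04]
```

Call:
send_rows(
  commands=[
    [0.386,[0.11,-0.16,0],[0,0,0.0165]],
    [0.386,[0.11,-0.16,0],[0,0,0.0165]],
    [0.386,[0.11,-0.16,0],[0,0,0]],
    [0.386,[0.11,-0.16,0],[0,0,0]],
    [0.386,[0.11,-0.16,0],[0,0,0]],
    [0.386,[0.11,-0.16,0],[0,0,0]],
    [0.386,[0.11,-0.16,0],[0,0,0]],
    [0.386,[0.11,-0.16,0],[0,0,0]],
    [0.386,[0.11,-0.16,0],[0,0,0]],
    [0.386,[0.11,-0.16,0],[0,0,0]],
    [0.386,[0,0,0],[0,0,0]],
  ],
)

```text
clock: 1.3
tool_pos: [0.5495, 0.2036, 0.195]
orientation: [-180.0, -0.2, -101.0]
force: [0.1, 0.3, -0.3]
opening: 0.0539
```

Call:
send_rows(
  commands=[
    [0.386,[0.1,-0.138,0],[0,0,-0.002]],
    [0.386,[0.1,-0.138,0],[0,0,0]],
    [0.386,[0.1,-0.138,0],[0,0,0]],
    [0.386,[0.1,-0.138,0],[0,0,0]],
    [0.386,[0.1,-0.138,0],[0,0,0]],
    [0.386,[0.1,-0.138,0],[0,0,0]],
    [0.386,[0.1,-0.138,0],[0,0,0]],
    [0.386,[0.1,-0.138,0],[0,0,0]],
    [0.386,[0,0,0],[0,0,0]],
  ],
)

```text
clock: 2.2
tool_pos: [0.7552, -0.0825, 0.1924]
orientation: [179.9, -0.2, -101.6]
force: [-0.6, 1.0, -0.9]
opening: 0.0539
```

```bash
python3 - <<'E'
from h import *
import pickle
S={n:snapshot(n) for n in("wrist","scene")}
pickle.dump(S,open("s1.pkl","wb"))
for n in S: cv2.imwrite(f"pics/{n}1.png",cv2.resize(S[n]["color"],None,fx=1.5,fy=1.5))
print(S["wrist"]["xyz"],S["wrist"]["attitude"]); o=sensors.get_obs(); print(o["tool_pos"],o["orientation"])
E
```

```text
[ 0.82074913 -0.09565785  0.37773678] [ 1.65663591e+02 -1.54983479e-01 -1.01591475e+02]
[ 0.75366346 -0.0791368   0.19301652] [ 1.79852896e+02 -1.26405873e-01 -1.01497794e+02]
```

View pics/wrist1.png

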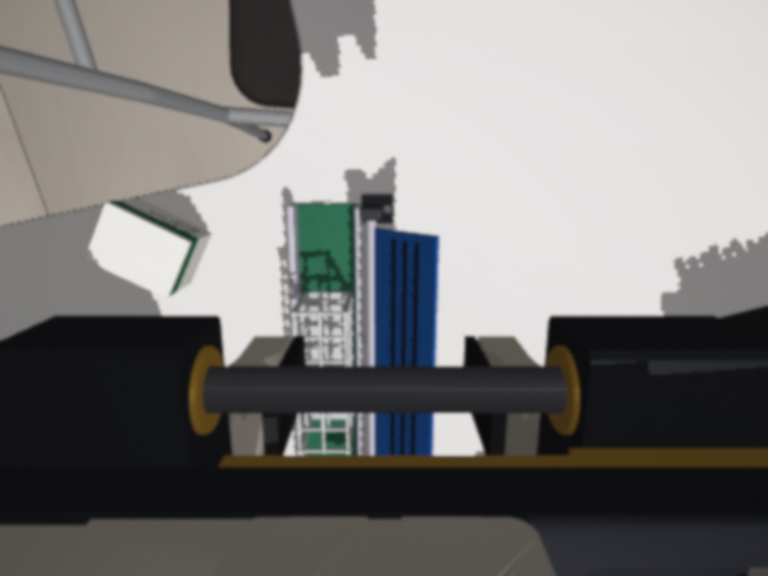

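View pics/scene1.png

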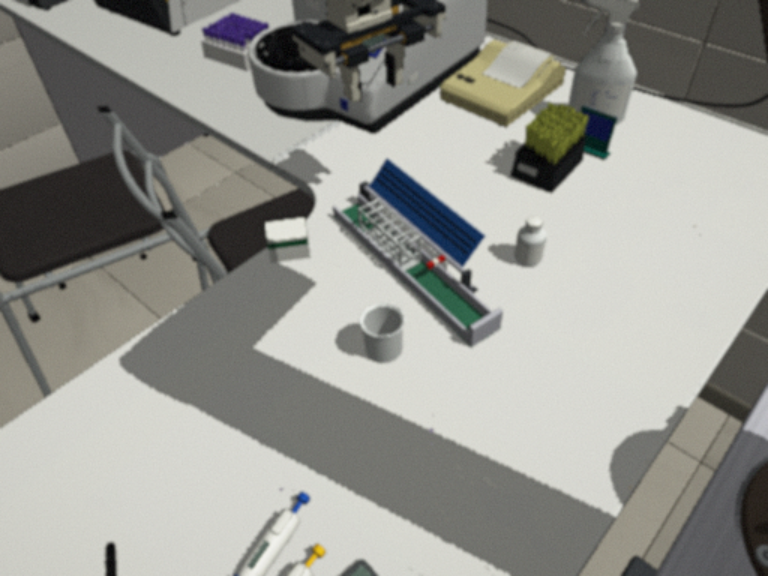

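```bash
python3 - <<'E'
from h import *
import pickle
S=pickle.load(open("s1.pkl","rb")); s=S["wrist"]
o=np.array([.590,-.004]);a=np.radians(168.25);ex=np.array([np.cos(a),np.sin(a)]);ey=np.array([-ex[1],ex[0]])
L=lambda p:np.round(1000*np.array([(p[:2]-o)@ex,(p[:2]-o)@ey,p[2]]),1)
for nm,uv,z in [("rack rear L",(300,293),.058),("rack rear R",(352,293),.058),("lane floor end L",(298,203),.004),("lane floor end R",(355,203),.004),("wallL top in end",(297,207),.022),("wallR top out",(361,220),.022),("ped outer far",(439,237),.078),("ped in far",(376,228),.039),("wallL mid",(295,290),.022)]:
    print(nm,L(plane(s,np.array(uv)/1.5-.17,z)[0]))
P=cloud(s); 
# finger tips: nearest points
for n in S:
  P=cloud(S[n]); T=np.array([.7537,-.0791]); 
  m=(np.linalg.norm(P[...,:2]-T,axis=2)<.12)&(P[...,2]>.18)&(P[...,2]<.26); q=P[m]
  if len(q):
    q=np.c_[q[:,:2]-T,q[:,2]]; X=q[:,:2]@ey; Y=q[:,:2]@ex
    for z in np.arange(.18,.26,.01):
        k=(q[:,2]>=z)&(q[:,2]<z+.01)
        if k.sum(): print(n,round(z,2),k.sum(),"along ey",np.round(np.percentile(X[k],[1,10,25,50,75,90,99])*1000),"ex",np.round(np.percentile(Y[k],[1,99])*1000))
c=S["scene"]["color"][0:100,180:310]; cv2.imwrite("pics/hand1.png",cv2.resize(c,None,fx=6,fy=6,interpolation=cv2.INTER_CUBIC))
E
```

```text
rack rear L [-160.6  -12.4   58. ]
rack rear R [-160.7   22.4   58. ]
lane floor end L [-215.9  -20.4    4. ]
lane floor end R [-216.1   22.1    4. ]
wallL top in end [-214.5  -18.2   22. ]
wallR top out [-205.4   27.3   22. ]
ped outer far [-201.4   77.2   78. ]
ped in far [-201.8   38.3   39. ]
wallL mid [-153.5  -22.2   22. ]
wrist 0.21 11 along ey [-27. -27. -26. -25.  30.  31.  32.] ex [-13. -12.]
wrist 0.22 404 along ey [-39. -34. -27. -24.  33.  40.  45.] ex [-14.  -4.]
wrist 0.23 659 along ey [-39. -36. -30. -24.  36.  42.  45.] ex [-15.  -8.]
wrist 0.24 584 along ey [-40. -37. -32.  30.  38.  43.  46.] ex [-15.   6.]
wrist 0.25 216 along ey [-24. -24. -24. -24.  30.  30.  30.] ex [-4.  6.]
scene 0.22 57 along ey [-44. -43. -37.  26.  29.  35.  41.] ex [-12.  11.]
scene 0.23 100 along ey [-44. -43. -42. -29.  28.  36.  40.] ex [-12.  12.]
scene 0.24 106 along ey [-45. -43. -39.  26.  29.  38.  42.] ex [-11.  11.]
scene 0.25 109 along ey [-47. -46. -43.  25.  28.  38.  44.] ex [-11.  11.]
```

View pics/hand1.png

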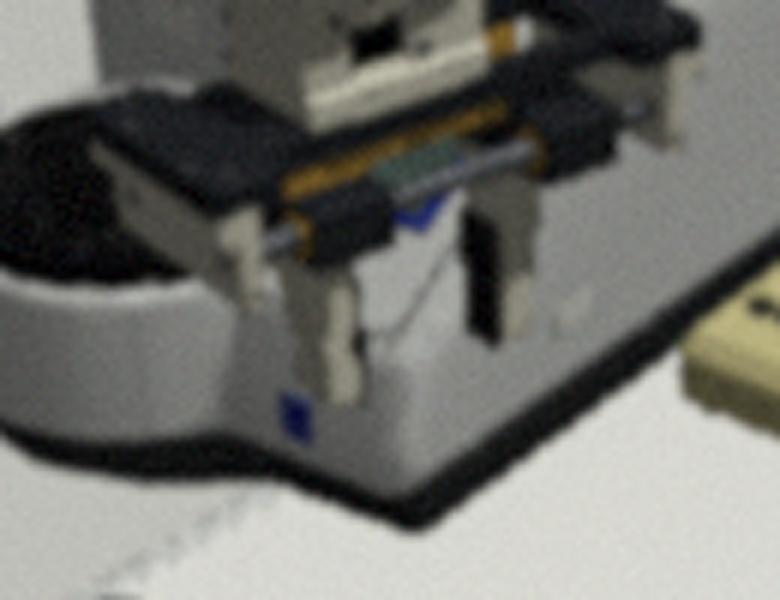

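Call:
send_rows(
  commands=[
    [0.386,[-0.01,0.023,-0.1],[0,0,0]],
    [0.386,[0,0,-0.13],[0,0,0]],
    [0.386,[0,0,-0.1],[0,0,0]],
    [0.386,[0,0,-0.04],[0,0,0]],
    [0.386,[0,0,0],[0,0,0]],
    [0.386,[0,0,0],[0,0,0]],
  ],
)

```text
clock: 2.9
tool_pos: [0.7501, -0.0658, 0.1023]
orientation: [-179.9, -0.0, -101.1]
force: [0.7, 0.8, 0.6]
opening: 0.0539
```

```bash
cat > st.py <<'E'
from h import *
o=np.array([.590,-.004]);a=np.radians(168.25);ex=np.array([np.cos(a),np.sin(a)]);ey=np.array([-ex[1],ex[0]])
L=lambda p:np.round(1000*np.array([(p[:2]-o)@ex,(p[:2]-o)@ey,p[2]]),1)
def st():
    ob=sensors.get_obs(); f=ob["force"]; print("t",ob["clock"],"tcp lane",L(ob["tool_pos"]),ob["orientation"].round(2),"F lane",np.round([f[:2]@ex,f[:2]@ey,f[2]],1),ob["opening"])
E
cat > look.py <<'E'
import sys; from st import *; st()
s=snapshot("scene"); c=s["color"][70:240,170:370]; cv2.imwrite(f"pics/{sys.argv[1]}.png",cv2.resize(c,None,fx=3.5,fy=3.5,interpolation=cv2.INTER_CUBIC))
E
python3 look.py a1
```

```text
t 2.9 tcp lane [-169.3   27.9  102.3] [-1.7986e+02 -2.0000e-02 -1.0111e+02] F lane [-0.5 -1.   0.6] 0.05390864511533908
```

View pics/a1.png

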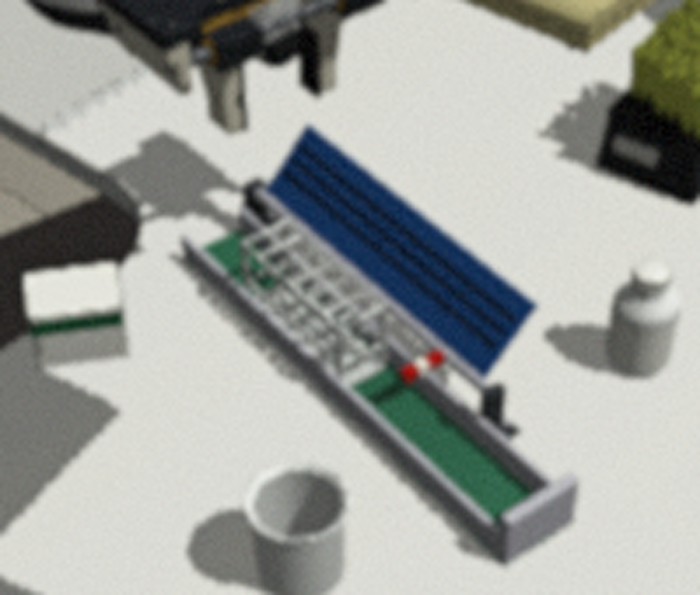

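Call:
send_rows(
  commands=[
    [0.386,[0,-0.029,0],[0,0,-0.0017]],
    [0.386,[0,0,0],[0,0,0]],
    [0.386,[0,0,0],[0,0,0]],
  ],
)

```text
clock: 3.25
tool_pos: [0.7521, -0.0734, 0.1065]
orientation: [-179.5, 0.1, -101.8]
force: [-0.2, -0.6, -0.1]
opening: 0.0538
```

```bash
python3 - <<'E'
from st import *; st()
s=snapshot("wrist"); cv2.imwrite("pics/w2.png",cv2.resize(s["color"],None,fx=1.5,fy=1.5))
E
```

```text
t 3.25 tcp lane [-172.8   34.9  106.5] [-1.7954e+02  7.0000e-02 -1.0176e+02] F lane [ 0.1  0.7 -0.1] 0.053790967038824355
```

View pics/w2.png

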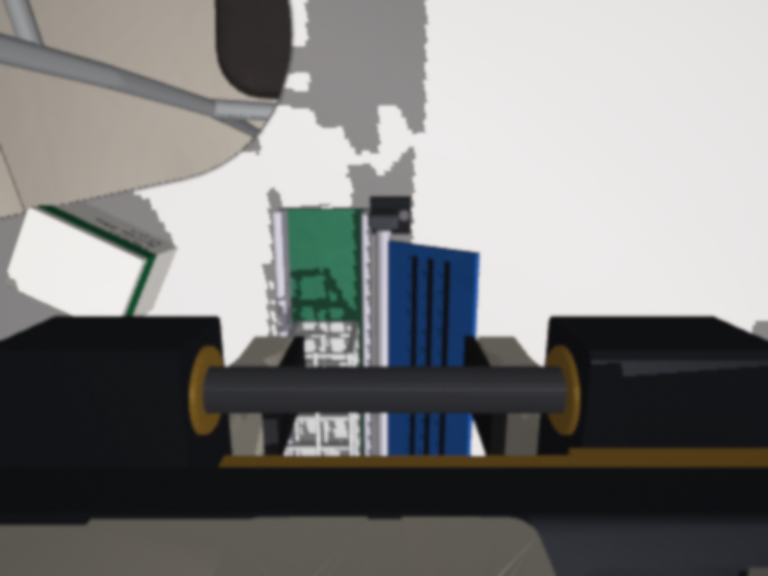

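Call:
send_rows(
  commands=[
    [0.386,[0,0,-0.06],[0,0,0]],
    [0.386,[0,0,-0.05],[0,0,0]],
    [0.386,[0,0,-0.05],[0,0,0]],
    [0.386,[0,0,-0.05],[0,0,0]],
    [0.386,[0,0,0],[0,0,0]],
  ],
)

```text
clock: 3.8
tool_pos: [0.7512, -0.0737, 0.0486]
orientation: [-179.6, 0.1, -101.8]
force: [-0.5, 1.5, -0.3]
opening: 0.0541
```

```bash
python3 look.py a2
```

```text
t 3.8 tcp lane [-172.    35.5   48.6] [-1.7961e+02  7.0000e-02 -1.0181e+02] F lane [ 0.8 -1.4 -0.3] 0.05412796200623097
```

View pics/a2.png

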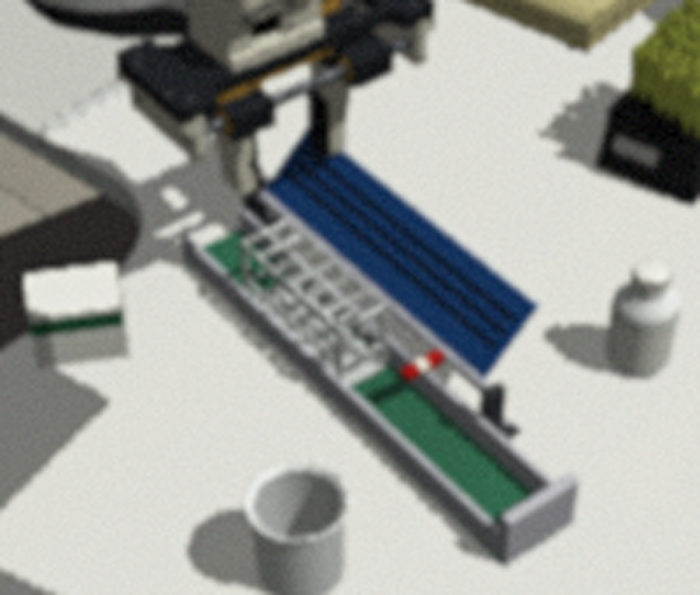

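```bash
python3 - <<'E'
from st import *; st()
s=snapshot("scene"); t=snapshot("top"); 
W=lambda x,y,z: np.r_[o+x*ex+y*ey,z]
for nm,p in [("lane tip",W(-.172,.008,.049)),("ped tip",W(-.172,.062,.049)),("lane out",W(-.172,-.01,.049)),("ped corner far",W(-.203,.076,.078)),("end stop",W(.122,0,.04))]:
    print(nm,proj(s,p),(proj(s,p)-[170,70])*3.5, "top",proj(t,p),(proj(t,p)-[225,60])*3.5)
c=t["color"][60:230,225:425]; cv2.imwrite("pics/t3.png",cv2.resize(c,None,fx=3.5,fy=3.5,interpolation=cv2.INTER_CUBIC))
P=cloud(s)
for u,v in [(240,120),(238,118),(262,108)]: print(u,v,L(P[v,u]))
w=snapshot("wrist"); cv2.imwrite("pics/w3.png",cv2.resize(w["color"],None,fx=1.5,fy=1.5))
E
```

```text
t 3.85 tcp lane [-172.4   35.3   49.6] [-1.7956e+02  8.0000e-02 -1.0180e+02] F lane [-0.5 -1.   0.4] 0.054011524526029794
lane tip [[242.48553886 131.54545383]] [[253.69938602 215.40908839]] top [[300.6128298  133.39219017]] [[264.64490431 256.87266558]]
ped tip [[260.83461614 122.87432714]] [[317.9211565  185.06014498]] top [[322.01770649 137.435133  ]] [[339.56197271 271.02296549]]
lane out [[236.19075343 134.52014738]] [[231.667637   225.82051584]] top [[293.50256402 132.04920658]] [[239.75897406 252.17222302]]
ped corner far [[257.62731476 104.92510852]] [[306.69560165 122.23787983]] top [[331.93926924 122.52903075]] [[374.28744234 218.85160764]]
end stop [[323.15436174 210.37956625]] [[536.04026609 491.32848187]] top [[275.27348126 249.82616358]] [[175.95718442 664.39157253]]
240 120 [-162.1   -2.5   94. ]
238 118 [-163.2   -6.7  100.9]
262 108 [-164.2   61.3   97.5]
```

View pics/t3.png

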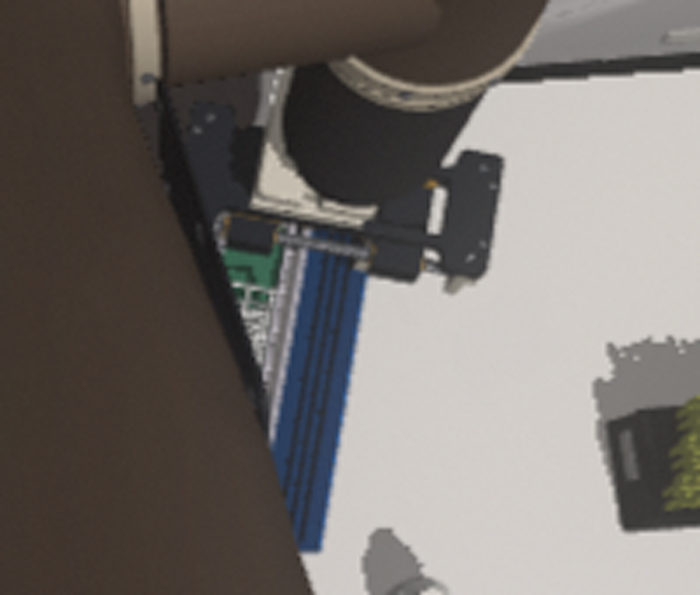

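View pics/w3.png

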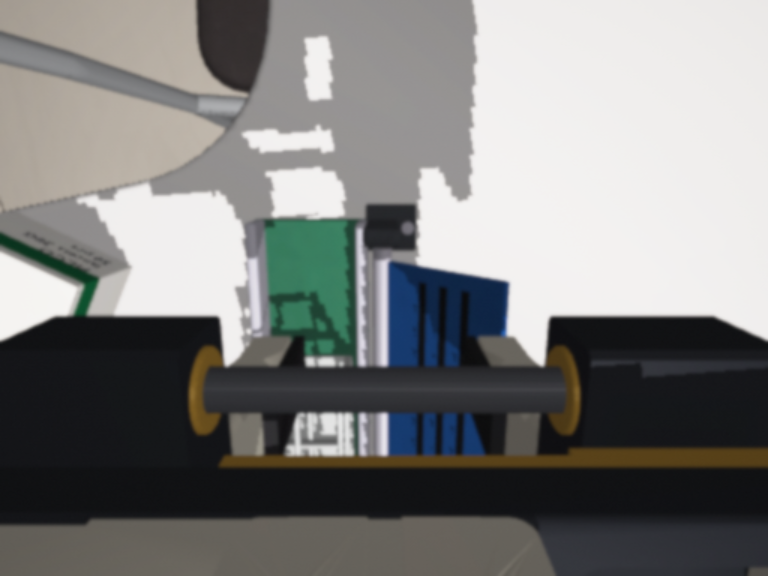

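```bash
python3 - <<'E'
from st import *
import pickle
s=pickle.load(open("s1.pkl","rb"))["scene"]; 
def an(s,T,zt):
    P=cloud(s); d=P[...,:2]-T; X=d@ey; Y=d@ex; Z=P[...,2]
    m=(abs(X)<.06)&(abs(Y)<.025)&(Z>zt-.04)&(Z<zt+.08)
    for lab,k in (("lane",m&(X<0)),("ped",m&(X>0))):
        z=Z[k]; print(lab,k.sum(),np.round(np.sort(z)[:12],4))
        for lo in np.arange(zt-.01,zt+.06,.01):
            j=k&(Z>=lo)&(Z<lo+.01)
            if j.sum(): print(round(lo-zt,3),j.sum(),np.round(1000*np.array([X[j].min(),X[j].max(),Y[j].min(),Y[j].max()])))
an(s,np.array([.7537,-.0791]),.193)
s=snapshot("scene"); ob=sensors.get_obs(); an(s,ob["tool_pos"][:2],ob["tool_pos"][2])
E
```

```text
lane 254 [0.2235 0.2245 0.2248 0.2251 0.2257 0.226  0.226  0.2262 0.2268 0.2268
 0.2274 0.2275]
0.03 41 [-44. -28. -14.  12.]
0.04 50 [-44. -28. -12.  12.]
0.05 50 [-45. -27. -10.  11.]
0.06 55 [-47. -28. -12.  11.]
ped 278 [0.2223 0.2236 0.2237 0.2237 0.2241 0.2242 0.2243 0.2247 0.2252 0.2254
 0.2256 0.2259]
0.02 1 [31. 31.  6.  6.]
0.03 44 [ 26.  42. -11.  10.]
0.04 50 [ 26.  41. -11.  12.]
0.05 55 [ 26.  45. -13.  11.]
0.06 58 [ 25.  44. -11.  11.]
lane 253 [0.0131 0.0136 0.0149 0.0149 0.015  0.0151 0.0154 0.0156 0.0157 0.0172
 0.0173 0.0173]
-0.01 2 [ -1.  -1. -13.  -4.]
0.02 1 [-30. -30.   8.   8.]
0.03 29 [-45. -29.  -9.  12.]
0.04 36 [-45. -29. -12.  12.]
0.05 34 [-46. -29. -10.  12.]
0.06 38 [-48. -27. -11.  12.]
ped 524 [0.0403 0.0406 0.0406 0.0417 0.0417 0.0417 0.0418 0.0421 0.0422 0.0422
 0.0423 0.0424]
-0.01 86 [  1.  13. -23.  25.]
0.0 84 [  9.  22. -25.  24.]
0.01 97 [ 16.  35. -24.  24.]
0.02 48 [ 26.  39. -24.  25.]
0.03 33 [ 25.  40. -12.  11.]
0.04 42 [ 23.  42. -11.  12.]
0.05 36 [24. 42. -9. 13.]
0.06 43 [ 24.  44. -10.  13.]
```

```bash
python3 - <<'E'
from st import *
import pickle
S=pickle.load(open("s1.pkl","rb")); T=np.array([.7537,-.0791,.193])
for n in S:
    P=cloud(S[n]); d=P-T; X=d[...,:2]@ey; Y=d[...,:2]@ex; Z=d[...,2]
    m=(abs(X)<.12)&(abs(Y)<.06)&(Z>0)&(Z<.25)
    print(n)
    for lo in np.arange(0.02,.22,.01):
        j=m&(Z>=lo)&(Z<lo+.01)
        if j.sum(): print(round(lo,3),j.sum(),np.round(1000*np.array([X[j].min(),X[j].max(),Y[j].min(),Y[j].max()])))
c=S["scene"]["color"]; p=[proj(S["scene"],np.r_[T[:2]+x*ey+y*ex,T[2]+z])[0] for x,y,z in ((.027,.0,0),(-.027,0,0),(.027,0,.03),(-.027,0,.03),(-.027,.011,.03))]
print(np.round(p,1))
z=S["scene"]["z_map"]; print(np.round(z[55:75,232:244],3))
E
```

```text
wrist
0.02 71 [-27.  33. -13.  -3.]
0.03 515 [-40.  46. -15.  -4.]
0.04 746 [-40.  46. -15.   7.]
0.05 374 [-41.  47. -15.   7.]
0.06 256 [-24.  30.  -6.   7.]
0.07 971 [-28.  34. -12.   5.]
0.08 537 [-30.  36. -18.  -2.]
0.09 1452 [-58.  85. -42.  19.]
0.1 9879 [-59.  64. -43. -15.]
0.11 26271 [-58.  64. -43.  -1.]
0.12 8684 [-49.  60. -30. -25.]
0.13 22474 [-46.  51. -31. -20.]
0.14 5342 [-39.  20. -31. -26.]
scene
0.02 1 [31. 31.  6.  6.]
0.03 85 [-44.  42. -14.  12.]
0.04 100 [-44.  41. -12.  12.]
0.05 105 [-45.  45. -13.  11.]
0.06 113 [-47.  44. -12.  11.]
0.07 128 [-49.  47. -13.  11.]
0.08 66 [-50.  46. -12.  12.]
0.09 110 [-90.  89. -36.  39.]
0.1 415 [-90.  86. -40.  39.]
0.11 582 [-95.  93. -41.  40.]
0.12 386 [-98.  95. -42.  39.]
0.13 1050 [-98.  96. -42.  39.]
0.14 259 [-52.  15. -28.  26.]
0.15 225 [-53.  16. -23.  24.]
0.16 149 [-52.  10. -23.  23.]
0.17 35 [-52. -32.   3.  23.]
[[260.   68.6]
 [239.7  76.9]
 [259.7  56.1]
 [238.8  64.3]
 [241.7  66.5]]
[[0.85  0.848 0.851 0.849 0.854 0.858 0.858 0.861 0.862 1.146 1.14  1.141]
 [0.854 0.847 0.852 0.855 0.855 0.858 0.8
[... 684 characters left out ...]
0.879 1.155 1.149 1.151]
 [1.172 0.874 0.868 0.867 0.87  0.871 0.875 0.874 0.876 1.154 1.153 1.154]
 [1.175 1.171 1.169 0.869 0.868 0.876 1.166 1.162 1.159 1.149 1.155 1.156]
 [1.177 1.174 1.172 1.169 1.166 1.164 1.164 1.164 1.157 1.156 1.156 1.157]
 [1.17  1.176 1.174 1.172 1.167 1.168 1.165 1.16  1.16  1.157 1.156 1.155]
 [1.177 1.175 1.173 1.173 1.168 1.168 1.166 1.161 1.167 1.159 1.155 1.155]
 [1.183 1.177 1.176 1.17  1.171 1.171 1.165 1.169 0.    1.162 1.157 1.162]
 [1.184 1.181 1.176 1.175 1.17  1.172 1.169 1.165 1.161 1.163 1.159 1.157]
 [1.186 1.186 1.18  1.178 1.169 1.168 1.169 1.167 1.161 1.159 1.162 1.16 ]
 [1.184 1.184 1.179 1.182 1.18  1.173 1.174 1.169 1.17  1.167 1.16  1.158]]
```

The cameras put the fingertips and the gripper body about 29 mm higher than the reported TCP. I'll go by the visual offset and check it against the pedal as it moves.

Call:
send_rows(
  commands=[
    [0.386,[0,0,-0.04],[0,0,0]],
    [0.386,[0,0,-0.04],[0,0,0]],
    [0.386,[0,0,0],[0,0,0]],
  ],
)

```text
clock: 4.35
tool_pos: [0.7546, -0.0737, 0.0332]
orientation: [-179.1, 0.2, -101.8]
force: [-0.6, 1.4, 0.2]
opening: 0.0538
```

```bash
python3 look.py a4
```

```text
t 4.35 tcp lane [-175.4   34.7   33.2] [-179.11    0.2  -101.77] F lane [ 0.9 -1.3  0.2] 0.05381928369644179
```

View pics/a4.png

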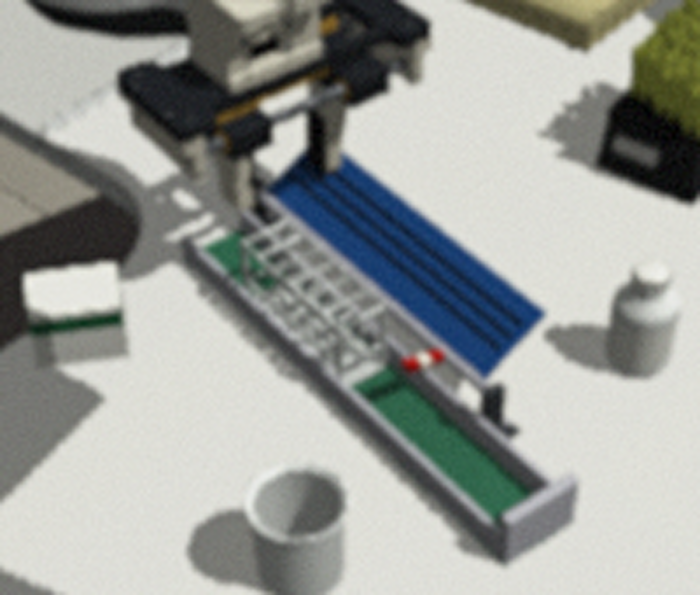

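Call:
send_rows(
  commands=[
    [0.386,[-0.01,0.002,-0.04],[-0.0025,0,0]],
    [0.386,[0,0,-0.04],[0,0,0]],
    [0.386,[0,0,-0.04],[0,0,0]],
    [0.386,[0,0,-0.02],[0,0,0]],
    [0.386,[0,0,0],[0,0,0]],
  ],
)

```text
clock: 4.9
tool_pos: [0.7532, -0.0732, -0.0032]
orientation: [-178.8, -0.8, -101.7]
force: [0.5, -0.2, 2.2]
opening: 0.0543
```

```bash
python3 look.py a5
```

```text
t 4.9 tcp lane [-173.8   34.5   -3.2] [-178.75   -0.78 -101.71] F lane [-0.6  0.1  2.2] 0.05425819198074939
```

View pics/a5.png

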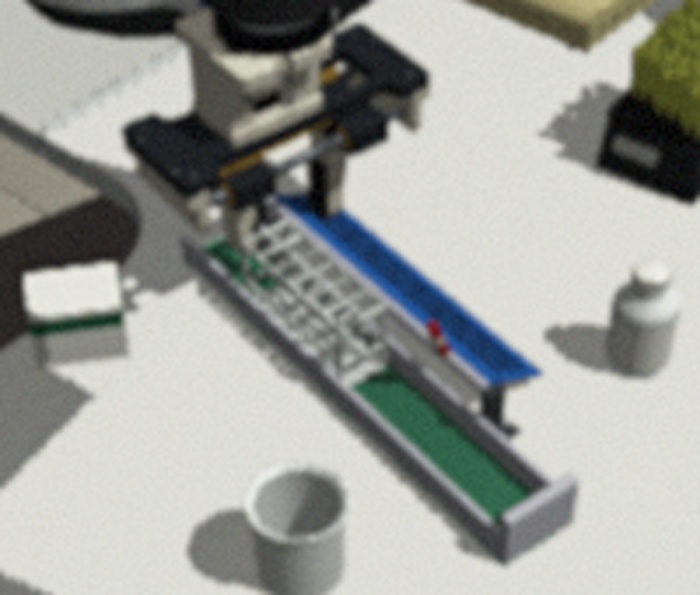

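```bash
cat >> st.py <<'E'
def need(x,y,z):
    ob=sensors.get_obs(); p=np.r_[o+x/1000*ex+y/1000*ey,z/1000]
    d=p-ob["tool_pos"]; r=(R.from_euler('xyz',[180,0,-101.75],degrees=True)*R.from_euler('xyz',ob["orientation"],degrees=True).inv()).as_rotvec(degrees=True)
    print("need shift",(d/.25).round(3),"turn",(r/360).round(4))
E
python3 -c "
from st import *
st(); need(-172,35,-9.5); s=snapshot('scene'); P=cloud(s); 
q=P[140:175,275:305]; c=s['color'][140:175,275:305]; h=cv2.cvtColor(c,cv2.COLOR_BGR2HSV); m=((h[...,0]<8)|(h[...,0]>172))&(h[...,1]>120); print([L(p) for p in q[m]])"
```

```text
t 4.95 tcp lane [-173.9   34.6   -2.9] [-178.75   -0.78 -101.71] F lane [-0.3  0.8  2.2] 0.053478197489909125
need shift [-0.008 -0.    -0.026] turn [ 0.0028  0.003  -0.0001]
[array([ 1. , 20.5, 67.6]), array([ 1.8, 20. , 65.6]), array([ 1.7, 22.8, 64. ]), array([ 1.7, 20.2, 62.5]), array([ 2.1, 22.6, 61.5]), array([ 3.3, 24.4, 61.3]), array([ 1.9, 29. , 45.6]), array([ 0.7, 30.2, 41. ])]
```

Call:
send_rows(
  commands=[
    [0.386,[-0.008,0,-0.026],[0.0028,0.003,0]],
    [0.386,[0,0,0],[0,0,0]],
    [0.386,[0,0,0],[0,0,0]],
  ],
)

```text
clock: 5.3
tool_pos: [0.7514, -0.0736, -0.0085]
orientation: [179.9, 0.1, -101.7]
force: [0.1, 1.2, 2.9]
opening: 0.0541
```

```bash
cat > gate.py <<'E'
from st import *
st()
def gate():
    s=snapshot('scene'); P=cloud(s); h=cv2.cvtColor(s['color'],cv2.COLOR_BGR2HSV)
    m=((h[...,0]<8)|(h[...,0]>172))&(h[...,1]>110); m[:140]=0;m[185:]=0;m[:,:270]=0;m[:,310:]=0
    v,u=np.nonzero(m); i=v.argmin(); 
    for k in (v.argmin(),v.argmax()):
        # ray x plane lane x=0..: use depth
        print("red px",u[k],v[k],L(P[v[k],u[k]]))
    # top pixel on plane lane x=0
    K=s["mtx"]; c=np.array(s["xyz"])
    for uu,vv in ((u[v==v.min()].mean(),v.min()-.5),(u[v==v.max()].mean(),v.max()+.5)):
        d=rot(s)@np.array([(uu-K[0,2])/K[0,0],(vv-K[1,2])/K[1,1],1]); n=np.r_[ex,0]; t=((np.r_[o,0]-c)@n)/(d@n); print("on x=0:",L(c+t*d))
    return s
s=gate()
E
python3 gate.py; python3 -c "
from st import *
need(-172,35,-9.5)"; python3 look.py a6
```

```text
t 5.3 tcp lane [-172.2   35.3   -8.5] [ 1.7992e+02  8.0000e-02 -1.0173e+02] F lane [ 0.1 -1.1  2.9] 0.05407229082886001
red px 294 161 [-1.7 25.4 68.7]
red px 296 170 [ 0.8 30.1 41.2]
on x=0: [-0.  25.3 71.4]
on x=0: [ 0.  32.3 37.7]
need shift [-0.001  0.001 -0.004] turn [-0.0003 -0.0001 -0.0001]
t 5.35 tcp lane [-172.3   35.3   -8.6] [ 1.7993e+02  9.0000e-02 -1.0172e+02] F lane [ 0.4 -0.3  2.8] 0.05367597636940871
```

View pics/a6.png

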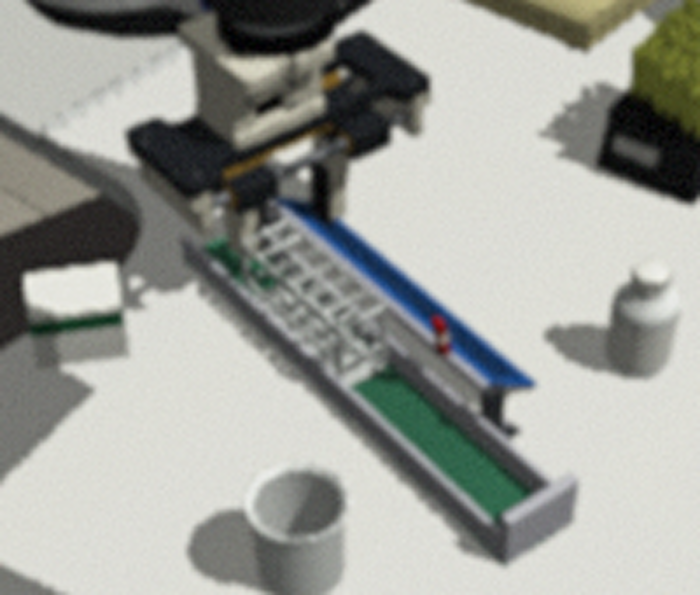

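Call:
send_rows(
  commands=[
    [0.386,[-0.031,0.0065,0],[0,0,0]],
    [0.386,[-0.031,0.0065,0],[0,0,0]],
    [0.386,[-0.031,0.0065,0],[0,0,0]],
    [0.386,[-0.031,0.0065,0],[0,0,0]],
    [0.386,[0,0,0],[0,0,0]],
  ],
)

```text
clock: 5.9
tool_pos: [0.719, -0.0668, -0.0074]
orientation: [-179.9, 0.1, -101.7]
force: [0.7, -1.8, 2.2]
opening: 0.0537
```

```bash
python3 gate.py; python3 -c "
from st import *
need(-138,35,-9)"; python3 look.py a7
```

```text
t 5.9 tcp lane [-139.    35.2   -7.4] [-1.7985e+02  9.0000e-02 -1.0168e+02] F lane [-1.   1.6  2.2] 0.0536968412887921
red px 294 161 [-1.7 25.4 68.7]
red px 296 170 [ 2.9 28.2 43.8]
on x=0: [-0.  25.3 71.4]
on x=0: [ 0.  32.3 37.7]
need shift [-0.004  0.002 -0.006] turn [-0.0002  0.0004 -0.0002]
t 5.95 tcp lane [-139.2   35.2   -7.5] [-1.7987e+02  9.0000e-02 -1.0169e+02] F lane [0.9 1.  2. ] 0.05389321765977323
```

View pics/a7.png

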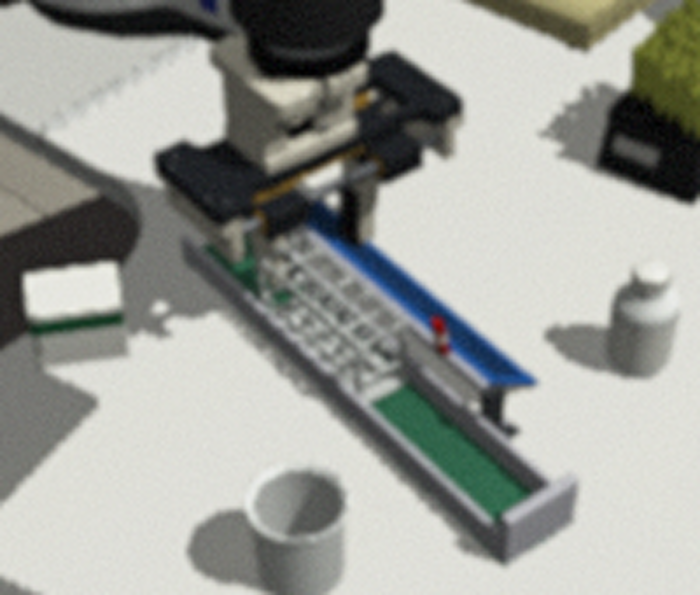

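Call:
send_rows(
  commands=[
    [0.386,[-0.031,0.0065,-0.006],[0,0,0]],
    [0.386,[-0.031,0.0065,-0.001],[0,0,0]],
    [0.386,[-0.031,0.0065,-0.001],[0,0,0]],
    [0.386,[-0.031,0.0065,-0.001],[0,0,0]],
    [0.386,[-0.031,0.0065,-0.001],[0,0,0]],
    [0.386,[-0.031,0.0065,-0.001],[0,0,0]],
    [0.386,[0,0,0],[0,0,0]],
  ],
)

```text
clock: 6.7
tool_pos: [0.6721, -0.0562, -0.0088]
orientation: [-179.5, 0.2, -101.7]
force: [1.6, -1.4, 2.4]
opening: 0.0541
```

```bash
python3 gate.py; python3 -c "
from st import *
need(-88,35,-9)"; python3 look.py a8
```

```text
t 6.7 tcp lane [-91.   34.4  -8.8] [-1.7954e+02  1.6000e-01 -1.0165e+02] F lane [-1.9  1.1  2.4] 0.054066404499976406
red px 294 161 [-0.8 24.7 69.8]
red px 297 169 [ 1.7 32.  43.7]
on x=0: [-0.  26.7 70.6]
on x=0: [-0.  33.6 40. ]
need shift [-0.012  0.    -0.   ] turn [-0.0002  0.0013 -0.0003]
t 6.75 tcp lane [-91.   34.5  -9. ] [-1.7957e+02  1.5000e-01 -1.0166e+02] F lane [1.2 0.2 2.2] 0.05382476245267511
```

View pics/a8.png

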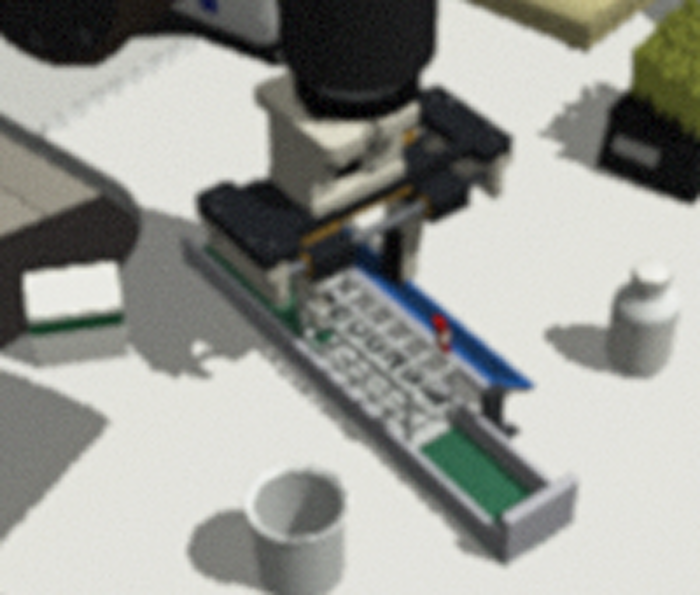

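Call:
send_rows(
  commands=[
    [0.386,[-0.031,0.0065,-0.001],[0,0.0013,0]],
    [0.386,[-0.031,0.0065,-0.001],[0,0,0]],
    [0.386,[-0.031,0.0065,-0.001],[0,0,0]],
    [0.386,[-0.031,0.0065,-0.001],[0,0,0]],
    [0.386,[-0.031,0.0065,-0.001],[0,0,0]],
    [0.386,[-0.031,0.0065,-0.001],[0,0,0]],
    [0.386,[-0.031,0.0065,-0.001],[0,0,0]],
    [0.386,[-0.031,0.0065,-0.001],[0,0,0]],
    [0.386,[0,0,0],[0,0,0]],
  ],
)

```text
clock: 7.7
tool_pos: [0.6074, -0.0423, -0.0102]
orientation: [-179.8, 0.1, -101.6]
force: [0.8, -1.7, 2.5]
opening: 0.0535
```

```bash
python3 -c "
from st import *
st();need(2,35,-9)"; python3 look.py a9
```

```text
t 7.7 tcp lane [-24.8  33.9 -10.2] [-1.7983e+02  1.0000e-01 -1.0164e+02] F lane [-1.2  1.5  2.5] 0.05352000566452389
need shift [-0.106  0.018  0.005] turn [-0.0002  0.0005 -0.0003]
t 7.7 tcp lane [-24.8  33.9 -10.2] [-1.7983e+02  1.0000e-01 -1.0164e+02] F lane [-1.2  1.5  2.5] 0.05352000566452389
```

View pics/a9.png

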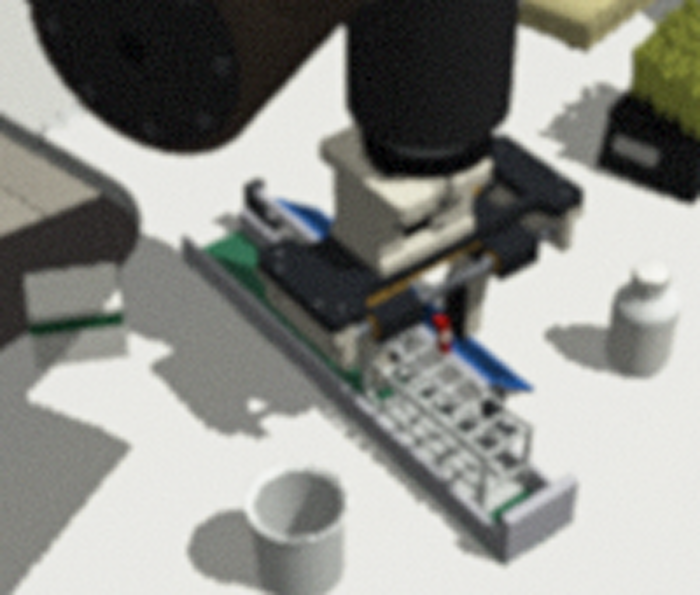

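Call:
send_rows(
  commands=[
    [0.386,[-0.028,0.005,0.002],[0,0,0]],
    [0.386,[-0.028,0.005,0.001],[0,0,0]],
    [0.386,[-0.024,0.005,0],[0,0,0]],
    [0.386,[0,0,0],[0,0,0]],
  ],
)

```text
clock: 8.15
tool_pos: [0.5849, -0.0385, -0.0104]
orientation: [-180.0, 0.0, -101.7]
force: [1.1, -1.2, 2.3]
opening: 0.0538
```

```bash
python3 -c "
from st import *
st();need(2,35,-9)"; python3 look.py a10
```

```text
t 8.15 tcp lane [ -2.1  34.8 -10.4] [-1.7997e+02  5.0000e-02 -1.0166e+02] F lane [-1.3  1.   2.3] 0.05378067784408831
need shift [-0.016  0.002  0.006] turn [-0.0001  0.0001 -0.0003]
t 8.15 tcp lane [ -2.1  34.8 -10.4] [-1.7997e+02  5.0000e-02 -1.0166e+02] F lane [-1.3  1.   2.3] 0.05378067784408831
```

View pics/a10.png

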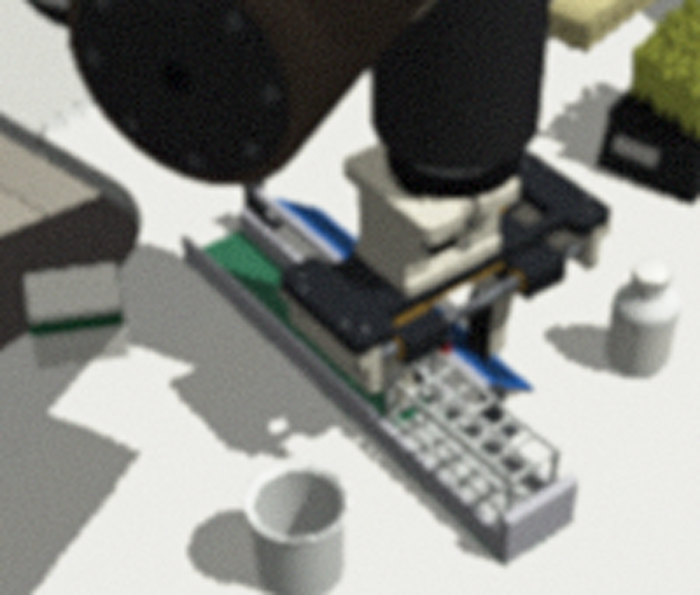

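Nearly at the stop. I'll use small steps until the force shows contact.

Call:
send_rows(
  commands=[
    [0.386,[-0.012,0.002,0.001],[0,0,0]],
    [0.386,[-0.008,0.002,0],[0,0,0]],
    [0.386,[0,0,0],[0,0,0]],
  ],
)

```text
clock: 8.5
tool_pos: [0.5817, -0.0377, -0.0098]
orientation: [-179.8, 0.1, -101.7]
force: [1.5, -2.1, 1.7]
opening: 0.0539
```

```bash
python3 -c "
from st import *
st();need(2,35,-9)"; python3 look.py a11
```

```text
t 8.5 tcp lane [ 1.2 34.7 -9.8] [-1.7982e+02  7.0000e-02 -1.0167e+02] F lane [-1.9  1.7  1.7] 0.05394003416538799
need shift [-0.003 -0.001  0.003] turn [-0.0001  0.0005 -0.0002]
t 8.5 tcp lane [ 1.2 34.7 -9.8] [-1.7982e+02  7.0000e-02 -1.0167e+02] F lane [-1.9  1.7  1.7] 0.05394003416538799
```

View pics/a11.png

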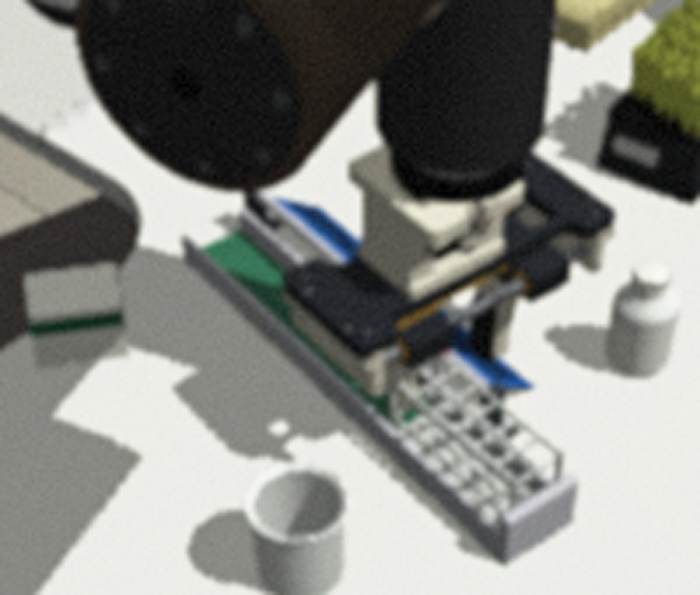

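Call:
send_rows(
  commands=[
    [0.386,[-0.012,0.002,0],[0,0,0]],
    [0.386,[-0.008,0.002,0],[0,0,0]],
    [0.386,[0,0,0],[0,0,0]],
  ],
)

```text
clock: 8.85
tool_pos: [0.5824, -0.037, -0.0083]
orientation: [-179.3, 0.2, -101.7]
force: [0.0, -1.0, 0.2]
opening: 0.0539
```

```bash
python3 -c "
from st import *
st();need(2,35,-9)"; python3 look.py a12
```

```text
t 8.85 tcp lane [ 0.7 33.8 -8.3] [-179.29    0.19 -101.67] F lane [-0.2  1.   0.2] 0.05389999472997958
need shift [-0.006 -0.004 -0.003] turn [-0.0001  0.002  -0.0002]
t 8.85 tcp lane [ 0.7 33.8 -8.3] [-179.29    0.19 -101.67] F lane [-0.2  1.   0.2] 0.05389999472997958
```

View pics/a12.png

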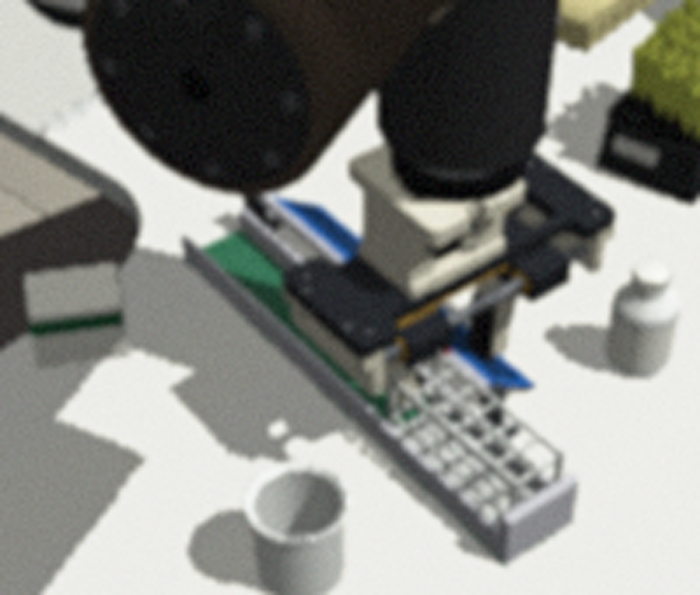

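```bash
python3 - <<'E'
from st import *
s=snapshot("scene"); W=lambda x,y,z: np.r_[o+x/1000*ex+y/1000*ey,z/1000]
for x in (116,119,122): print(x,[((proj(s,W(x,y,59))[0]-[170,70])*3.5).round(1) for y in (-20,20)])
for p in ((122,22,40),(122,-22,40),(127,22,40),(127,-22,40)): print(p,((proj(s,W(*p))[0]-[170,70])*3.5).round(1))
c=s["color"][165:220,260:345]; cv2.imwrite("pics/z.png",cv2.resize(c,None,fx=9,fy=9,interpolation=cv2.INTER_CUBIC))
E
```

```text
116 [array([504.6, 479.3]), array([557.9, 446.7])]
119 [array([508.2, 482.5]), array([561.5, 449.9])]
122 [array([511.8, 485.8]), array([565.2, 453. ])]
(122, 22, 40) [564.7 473.5]
(122, -22, 40) [506.8 509.5]
(127, 22, 40) [570.6 478.7]
(127, -22, 40) [512.7 515. ]
```

View pics/z.png

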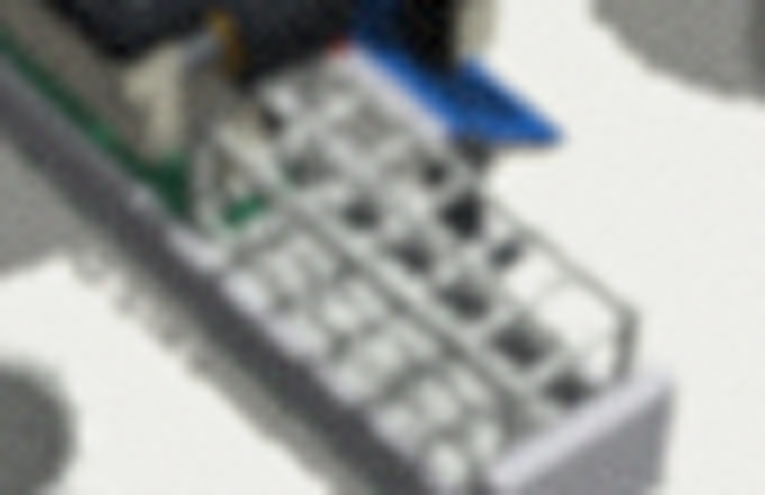

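Call:
send_rows(
  commands=[
    [0.386,[-0.014,0.001,-0.004],[0,0.002,0]],
    [0.386,[-0.008,0.002,0],[0,0,0]],
    [0.386,[0,0,0],[0,0,0]],
  ],
)

```text
clock: 9.25
tool_pos: [0.5822, -0.0365, -0.008]
orientation: [-179.5, 0.1, -101.6]
force: [1.6, -1.9, 1.4]
opening: 0.0535
```

```bash
python3 -c "
from st import *
st();need(-2,35,-10)"; python3 look.py a13
```

```text
t 9.25 tcp lane [ 1.  33.4 -8. ] [-1.7954e+02  1.4000e-01 -1.0161e+02] F lane [-1.9  1.6  1.4] 0.05349796083920431
need shift [ 0.01  -0.009 -0.008] turn [-0.0001  0.0013 -0.0004]
t 9.25 tcp lane [ 1.  33.4 -8. ] [-1.7954e+02  1.4000e-01 -1.0161e+02] F lane [-1.9  1.6  1.4] 0.05349796083920431
```

View pics/a13.png

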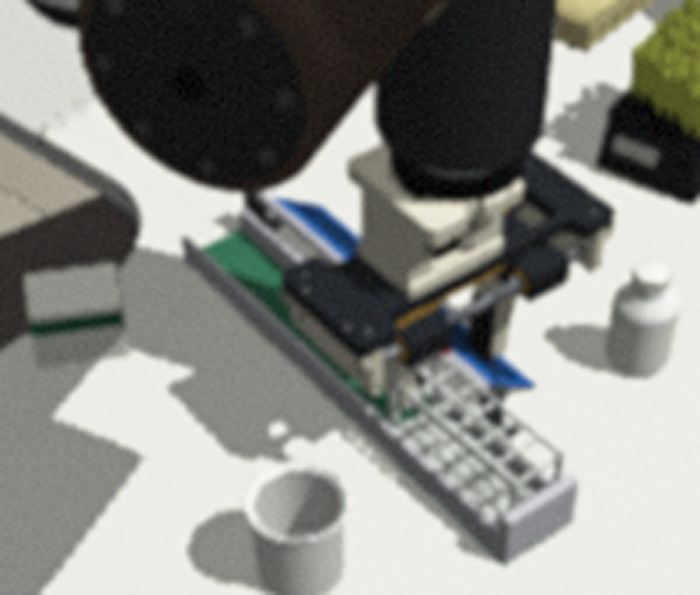

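Call:
send_rows(
  commands=[
    [0.386,[0.02,-0.008,-0.005],[0,0.001,0]],
    [0.386,[0.031,-0.0065,0],[0,0,0]],
    [0.386,[0.031,-0.0065,0],[0,0,0]],
    [0.386,[0.031,-0.0065,0],[0,0,0]],
    [0.386,[0.031,-0.0065,0],[0,0,0]],
    [0.386,[0.031,-0.0065,0],[0,0,0]],
    [0.386,[0.031,-0.0065,0],[0,0,0]],
    [0.386,[0.031,-0.0065,0],[0,0,0]],
    [0.386,[0,0,0],[0,0,0]],
  ],
)

```text
clock: 10.2
tool_pos: [0.6404, -0.0516, -0.0125]
orientation: [179.4, -0.1, -101.7]
force: [-0.1, -1.8, 1.4]
opening: 0.0536
```

```bash
python3 gate.py; python3 look.py a14;python3 -c "
from st import *
need(-60,35,-9)"
```

```text
t 10.2 tcp lane [-59.   36.4 -12.5] [ 1.7938e+02 -1.5000e-01 -1.0168e+02] F lane [-0.3  1.8  1.4] 0.05361861159430319
red px 290 146 [-59.9  62.   51.6]
red px 297 170 [ 2.  31.9 40.9]
on x=0: [  0.   11.6 120.5]
on x=0: [ 0.  33.8 36.9]
t 10.25 tcp lane [-58.9  36.3 -12.4] [ 1.7941e+02 -1.3000e-01 -1.0168e+02] F lane [-0.9  1.5  0.2] 0.05355639068682391
need shift [0.006 0.004 0.013] turn [ 0.     -0.0017 -0.0002]
```

View pics/a14.png

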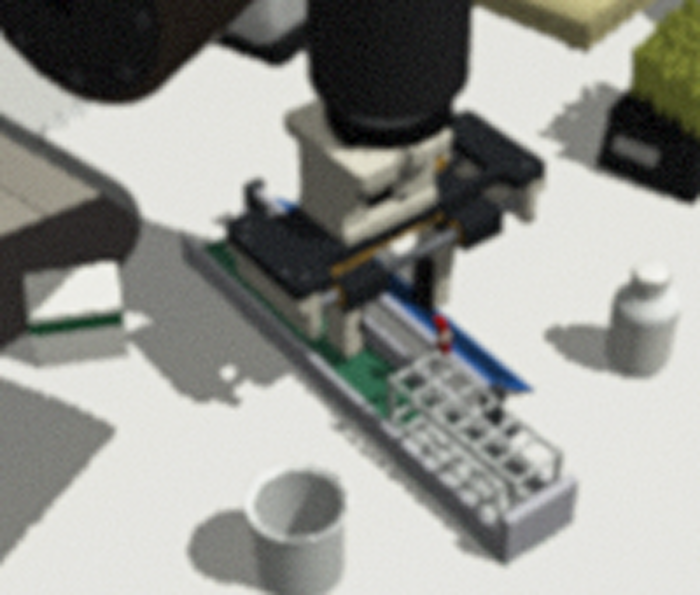

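Call:
send_rows(
  commands=[
    [0.386,[0.006,0,0.04],[0,-0.0015,0]],
    [0.386,[0,0,0.04],[0,0,0]],
    [0.386,[0,0,0.04],[0,0,0]],
    [0.386,[0,0,0.04],[0,0,0]],
    [0.386,[0,0,0.04],[0,0,0]],
    [0.386,[0,0,0.04],[0,0,0]],
    [0.386,[0,0,0.06],[0,0,0]],
    [0.386,[0,0,0.1],[0,0,0]],
    [0.386,[0,0,0.15],[0,0,0]],
    [0.386,[0,0,0.15],[0,0,0]],
    [0.386,[0,0,0.15],[0,0,0]],
    [0.386,[0,0,0],[0,0,0]],
  ],
)

```text
clock: 11.5
tool_pos: [0.6397, -0.0505, 0.2166]
orientation: [-179.9, 0.1, -101.6]
force: [0.7, 0.2, 0.4]
opening: 0.0537
```

```bash
python3 look.py a15; python3 - <<'E'
from st import *
t=snapshot("top");c=t["color"][95:265,225:365]; cv2.imwrite("pics/t15.png",cv2.resize(c,None,fx=3.5,fy=3.5,interpolation=cv2.INTER_CUBIC))
E
```

```text
t 11.5 tcp lane [-58.1  35.4 216.6] [-1.7985e+02  8.0000e-02 -1.0161e+02] F lane [-0.6 -0.3  0.4] 0.05373888186048665
```

View pics/a15.png

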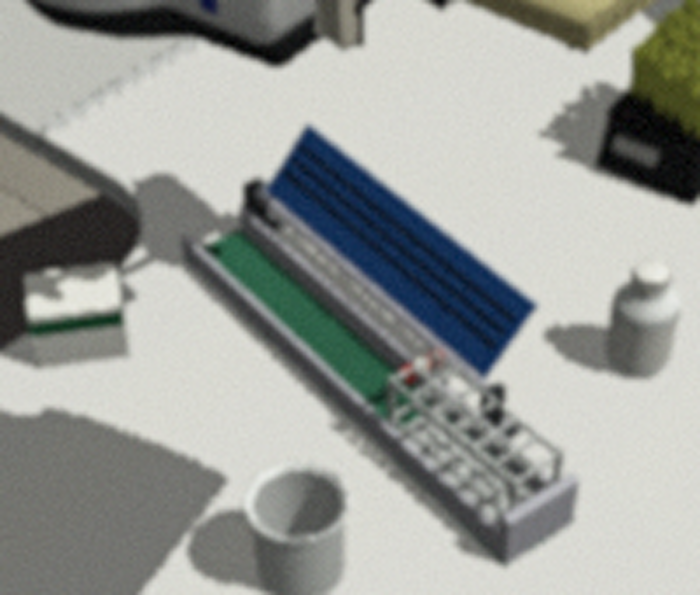

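View pics/t15.png

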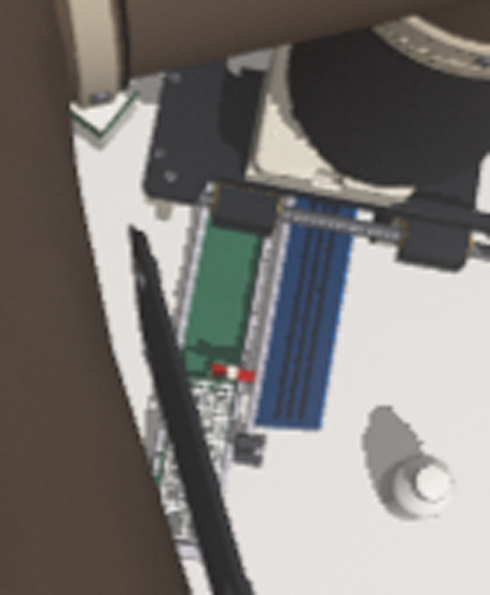

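```bash
python3 -c "
from plant import order; print(order.close_job())"
```

```text
the job is handed in; nothing more can be done
None
```

The rack is through the lane and against the end stop, with the gate shut behind it. I handed the job in at about 11.5 s of the 42 s; no verdict was reported.

**What I did:** One fingertip held the pedal down, with the gate at about 1.37 rad by camera before the push. The other fingertip pushed the rack until it would not advance any further. I then drew the hand back about 60 mm along the lane with the pedal still down. After that I let the gate close gently and raised the hand clear.

**Last checks:**
- **Gate:** the bar is back at its starting place in the top view.
- **Rack:** it stands flat at the end stop. Its front corner in the images puts its origin at about lane x = 64–67 mm, and the fingertip stalled at about 12 mm for the rear end, against 13 mm nominal.
- **Other objects:** the box, beaker and bottle look unmoved.
- **Hand:** it hangs well above everything with near-zero force.

**Checks that disagreed:**
- **Tool height:** the reported TCP height was about 29 mm lower than the fingertips seen by the cameras. I worked from the cameras, and the pedal contact bore that out.
- **End contact force:** the force reading barely rose at the end stop (about 2 N, close to the noise). I judged contact there from the stalled motion and the picture.

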